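# Isolate and draw a latched fuse carrier

## Task

Two fuse bases stand on the bench, each with an isolator lever in front of a latched carrier. On the base whose carrier has two round fuse barrels on top, first throw the isolator lever fully over to its other side (to the right, seen with the lever at the front of the base), then pinch the carrier's two side catches together so that they let go, draw the carrier straight up out of its base and finish still holding it by the catches, upright and still, with its underside at least 10 cm above the bench. Leave the other base as it is (lever not thrown, carrier latched) and do not disturb the other things on the bench.

Things in the scene. Friction and masses are not known exactly. Their poses are not given: they have to be found in the camera images.
- barrel_dock: fixed grey base of the carrier to draw. Origin on the bench under the carrier's centre; x from lever to carrier, y left, z up, yaw within 20 deg of world. Plate x -62..+22, y +-42, 8 mm high. Side walls at y = +-26 to +-37.5, top z = 28; their inward lips (underside z = 22) hold down the catch teeth. Lever housing at x = -46, 20 x 36 mm, top z = 22 (all mm)
- barrel_lever (a joint): isolator lever in front of the barrel carrier, hinged about the base's x axis at x = -46, y = 0, z = 20 mm in the base frame; 0 = leaning 0.6 rad to the left (base +y), 1.2 = leaning 0.6 rad to the right (-y), fully over. It starts between 0 and 0.2. It stays where it is left; 2 N at its tip moves it
- barrel_lever_tip (a point): centre of the black 13 mm ball at the end of that lever, 38 mm from its hinge; with the lever upright the ball's top is 64 mm above the bench
- barrel_carrier: carrier to draw: loose black block 28 (x) x 24 (y) x 56 mm, two white barrels (11 mm thick, along x) on top, 66 mm high in all, 0.16 kg. Origin: centre of its underside, 8 mm above the bench when seated; axes as the base. Grey catches on its +y and -y sides, 22 mm wide (x), 5 to 57 mm above the origin; outer faces 49 mm apart at rest, 35 mm fully pinched
- barrel_catch_l (a joint): spring catch on the carrier's left (+y) side; 0 = out (latched), 0.007 m = fully pressed in; lets go of the base above about 0.004 m; springs out by itself; 3.9 N holds it fully in
- barrel_catch_r (a joint): the same on the right (-y) side
- barrel_pad_l (a point): middle of the ribbed grip on the outer face of the left catch, 46 mm above the carrier's origin (54 mm above the bench when seated)
- barrel_pad_r (a point): the same on the right catch
- link_dock: the other fuse base, same shape; to be left as it is
- link_lever (a joint): its lever, same as the first; must stay as it is
- link_carrier: the other carrier, same block and catches but with a flat steel link bar (27 x 12 x 3 mm, two screws) on top in place of barrels; must stay latched
- stamp: bystander: brown knob-handled stamp, 25 x 25 x 60 mm, standing; origin under its centre
- ring_gauge: bystander: steel ring 55 mm across, 16 mm high, lying; origin under its centre
- feeler_block: bystander: gauge pins in a wooden stand, 40 x 70 x 43 mm; origin under its centre
- master_rotor: bystander: turned part with a ring round its collar, 54 x 54 x 54 mm; origin under its centre

How it is judged:
By the outcome, as a careful person would: the job done as asked, in the order asked, and still so for the second after the job is handed in, while the arm keeps its last pose, push and grip.
It also fails if it takes over 42 s, if anything falls off the work surface, if the arm or the gripper's body presses on something with over 40 N, if the wrist force passes 120 N, or if a joint passes its speed limit or range.

## Robot

A 7-joint arm with a two-finger parallel gripper is mounted at the origin on a cart in front of the work surface, level with it; the furniture and walls round the work are solid. World frame = base frame: x ahead of the robot, y to its left, z up, the work surface at z = 0. Lengths are in mm, angles in rad, forces in N, time in s.
With the tool pointing down it reaches from about 425 to 1025 mm from the base axis. Payload 9.4 kg.
Tool frame: the origin (TCP) lies at the very end of the fingers, on their centre line; the grasp point (between the pads) lies 19 mm behind it; z points along the fingers, y is the line along which they close (so a half turn about z gives the same grasp; the last joint's range is limited). The gripper opens to 93 mm and grips with 3 to 60 N. Pads are 15 mm wide; open, the fingers measure 128 mm over their backs; the gripper's body (75 mm by 188 mm) begins 65 mm behind the grasp point.
Start: joints at [-1.199, 0.599, -0.003, 1.599, 0.002, 0.943, -0.08], TCP at [314.571, 653.199, 218.618] pointing down, gripper open.
Joint ranges: [-2.57, 2.57], [-0.35, 1.97], [-1.29, 1.29], [0.11, 2.56], [-1.05, 4.19], [0.11, 1.86], [-2.63, 2.63]. Speed limits (rad/s): [2.22, 2.22, 3.01, 3.01, 3.14, 3.14, 3.14].

## Interface

Orientations are given as [roll, pitch, yaw] about the fixed x, y, z axes, in that order (R = Rz(yaw) Ry(pitch) Rx(roll)).
In Python, from plant import r gives the robot as it stands.
- The arm moves only by the tool move_arm, never from a script. Its argument "motion" is a list of rows, each an object of numbers: "tx", "ty", "tz": the shift along the tool's x, y, z in units of 40 mm (1.0 is 40 mm); "ax", "ay", "az": the turn, a rotation vector about the tool's x, y, z in units of 10 degrees (1.0 is 10 degrees); "grip": the opening in per cent of the stroke, from 0 (shut) to 100 (fully open). In form: [{"tx": .., "ty": .., "tz": .., "ax": .., "ay": .., "az": .., "grip": ..}, ...]. A call has 1 to 20 rows; each row shifts and turns the commanded pose from where the row before left it, along the tool's axes as they then stand; what a row does not reach is not made up. A row lasts 1/8 s, in which the tool goes at most 62.5 mm and 10.7 degrees, less where a joint would pass 70% of its speed; a pose out of reach is approached as far as the arm can. A call is refused whole if a number of a shift passes 1 or a number of a turn 1, either way. A call with a gripper value outside its range is refused whole. The fingers move at their own pace and stop on an object; "newtons" is the grip in N (left out, the last holds). Time passes only in rows, so rows that do not move let the fingers close. It gives the time, the measured TCP pose, the force, the opening and the grip force at its end, in the units of the state.
- r.read_state(): the state, without advancing time (a new reading comes with each control period).
- r.get_image(name): name is "side" or "top"; returns a dict with "image" (400x640x3 uint8, red, green, blue), "intrinsics" (3x3 intrinsics, pixels), "R" (3x3) and "t" (3): a world point X has camera coordinates R X + t. Camera axes: x right, y down, z forward; pixel columns grow to the right and rows downward; lengths in mm; the calibration is good to about 2 mm. A picture is of the moment at which its call begins. There is no depth.
- r.finish_job(): hands the job in; it is judged then, once.
The state is a dict: "t": time; "joints": joint angles; "joint_velocities": joint speeds; "tau": joint torques, N m; "eef_pos": TCP position; "orientation": TCP orientation; "ft_force": force on the tool from outside, world axes, zero at the start; "moment": the same for the moment, N m; "finger_gap": finger opening in mm; "grasp_force": force on a finger pad.
Only numpy, scipy, OpenCV 4.12 (cv2) and the standard library are available. Lean on these libraries where they do the work, as an engineer would, in place of code of your own. Each camera call takes 0.05 s, during which the arm holds its last target. There are 200 camera calls.

## Working session

There is one attempt and no reset: what is moved stays moved. The work goes in short steps, Python scripts to look and compute and a tool call to move; the robot and the scene stay as the last step left them, time stands still between calls to the robot, and variables do not carry over. Pictures are saved under pics/ and viewed, at most 10 in all, crops included, and the job is handed in when it is done.

Besides the shell and the picture viewer there is one more tool, called after "Call:" as name(argument=value, ...) on one line, values as JSON. move_arm: Moves the arm, as the interface text tells. Its arguments: {"type":"object","properties":{"motion":{"type":"array"},"newtons":{"type":"number"}},"required":["motion"]}

```bash
mkdir -p pics
python3 - <<'E'
from plant import r
import cv2, pickle
d={}
for n in("top","side"):
    d[n]=r.get_image(n); cv2.imwrite(f"pics/{n}0.png",d[n]["image"][:,:,::-1])
    print(n,d[n]["intrinsics"],d[n]["R"],d[n]["t"])
pickle.dump(d,open("im0.pkl","wb"))
s=r.read_state();print(s)
E
```

```text
top [[392.02622161   0.         325.41823768]
 [  0.         392.02622161 190.96826642]
 [  0.           0.           1.        ]] [[-0.02688365 -0.99946407 -0.01867722]
 [-0.99540423  0.028483   -0.09142833]
 [ 0.09191132  0.01613346 -0.99563649]] [   5.19576058  514.19462562 1075.41645928]
side [[475.19995198   0.         313.81666958]
 [  0.         475.19995198 201.00223435]
 [  0.           0.           1.        ]] [[-0.83566745 -0.54868056 -0.02468919]
 [-0.17101622  0.30265705 -0.93763114]
 [ 0.52193234 -0.77932557 -0.34675392]] [420.59274411 152.58318107 871.65771061]
{'t': 0.1, 'joints': array([-1.19866488,  0.60003287, -0.0025477 ,  1.60000237,  0.00179687,
        0.94287419, -0.07980139]), 'joint_velocities': array([-0.00215549, -0.00290099, -0.0008602 , -0.00255416,  0.00016907,
        0.00100444,  0.00086995]), 'tau': array([ 5.82751032e-03, -7.66547585e+01,  1.50261976e+00, -2.52933419e+01,
       -5.22516458e-02,  1.36718576e-02,  7.11657276e-05]), 'eef_pos': array([314.41991724, 652.82760747, 217.87206406]), 'orientation': array([-3.14028345e+00,  1.18864408e-04,  2.69282006e+00]), 'ft_force': array([-0.40889255, -0.21401537,  0.15522482]), 'moment': array([ 0.01041588, -0.00055688, -0.04016902]), 'grasp_force': 0.0, 'finger_gap': 92.85257784954263}
```

View pics/top0.png

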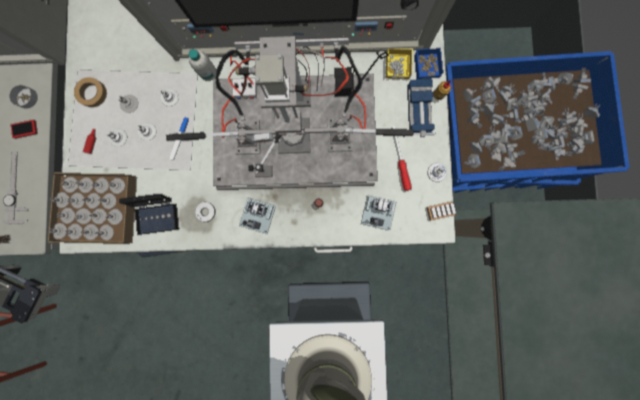

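View pics/side0.png

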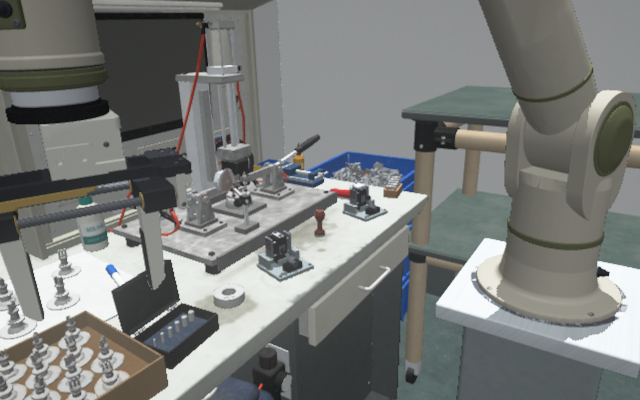

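The top view shows two bases, near (256,214) and (378,211), with the ring at (204,211) and the stamp at (318,203). The side view shows them near (285,252) and (365,202). I'll zoom in on both.

Run:
```python
import cv2, pickle, numpy as np
d=pickle.load(open("im0.pkl","rb"))
f=lambda n,x,y,w,h:cv2.resize(d[n]["image"][y:y+h,x:x+w,::-1],(400,300),interpolation=cv2.INTER_CUBIC)
a=np.vstack([np.hstack([f("top",232,190,53,40),f("top",352,190,53,40)]),np.hstack([f("side",245,222,80,60),f("side",330,172,80,60)])])
cv2.imwrite("pics/z0.png",a)
```

```text
(no output)
```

View pics/z0.png

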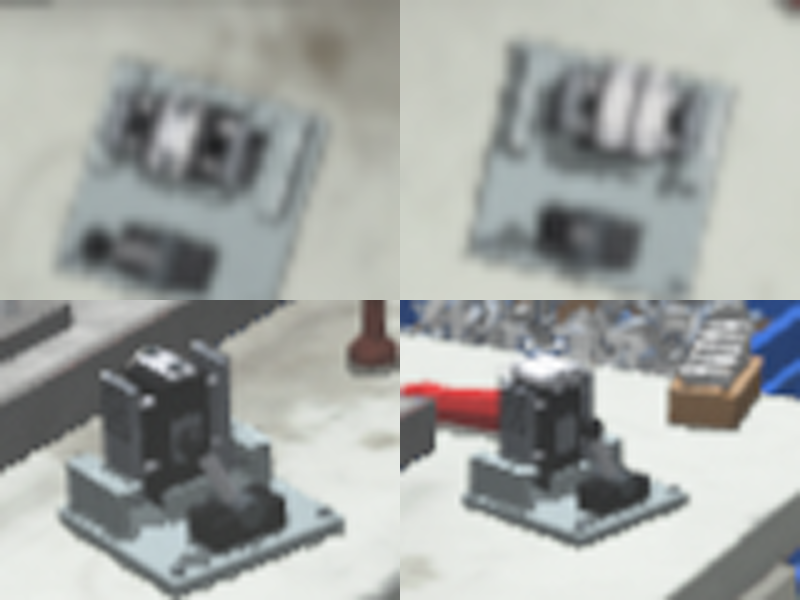

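The right base, at top (378,211) and side (365,202), has the two white barrels. The left one has the flat link. Next I fit the base pose from corner, barrel and ball pixels.

```bash
cat > h.py <<'E'
import numpy as np, cv2
def proj(c,X):
    p=np.atleast_2d(X)@np.array(c["R"]).T+c["t"]; q=p@np.array(c["intrinsics"]).T
    return q[:,:2]/q[:,2:]
def Tw(p,L):
    c,s=np.cos(p[2]),np.sin(p[2]); L=np.atleast_2d(np.array(L,float))
    return L@np.array([[c,s,0],[-s,c,0],[0,0,1]])+[p[0],p[1],0]
def ball(q): a=.6-q; return [-46,38*np.sin(a),20+38*np.cos(a)]
def box(x0,x1,y0,y1,z0,z1):
    v=[[x,y,z] for x in(x0,x1) for y in(y0,y1) for z in(z0,z1)]
    return [(v[i],v[j]) for i in range(8) for j in range(i) if bin(i^j).count('1')==1]
def overlay(c,p,q,x,y,w,h,S,lift=0):
    im=cv2.resize(np.ascontiguousarray(c["image"][y:y+h,x:x+w,::-1]),(w*S,h*S),interpolation=cv2.INTER_CUBIC)
    E=[(e,(0,0,255)) for e in box(-62,22,-42,42,0,8)+box(-56,-36,-18,18,8,22)]
    E+=[(e,(0,255,0)) for e in box(-11,11,26,37.5,8,28)+box(-11,11,-37.5,-26,8,28)]
    E+=[(e,(255,0,0)) for e in box(-14,14,-12,12,8+lift,64+lift)]
    E+=[(([-46,0,20],ball(q)),(0,255,255))]
    for (a,b),col in E:
        P=(proj(c,Tw(p,[a,b]))-[x,y]+.5)*S
        cv2.line(im,*[tuple(int(v) for v in k) for k in P],col,1,cv2.LINE_AA)
    return im
E
python3 - <<'E'
from h import *; import pickle
from scipy.optimize import least_squares
d=pickle.load(open("im0.pkl","rb"))
T=lambda u,v:(352+u/7.547-.5,190+v/7.5-.5); S=lambda u,v:(330+u/5-.5,172+v/5-.5)
obs=[("top",T(335,80),(22,-42,8)),("top",T(68,258),(-62,42,8)),("top",T(295,292),(-62,-42,8)),("top",T(234,108),(0,0,70)),
("side",S(65,199),(22,42,4)),("side",S(180,243),(-62,42,4)),("side",S(288,192),(-62,-42,4)),("side",S(195,127),None),("top",T(115,42),(22,42,8))]
def f(p): return np.concatenate([proj(d[n],Tw(p,ball(p[3]) if L is None else L))[0]-uv for n,uv,L in obs])
s=least_squares(f,[560,-130,0,.1],loss="soft_l1",x_scale=[10,10,.1,.1]); p=s.x
print(p.round(3),f(p).reshape(-1,2).round(1).tolist())
np.save("p0.npy",p)
cv2.imwrite("pics/o0.png",np.hstack([overlay(d["top"],p,p[3],350,190,54,50,7),overlay(d["side"],p,p[3],335,175,60,50,7)]))
E
```

```text
[ 4.70498e+02 -1.61117e+02 -2.17000e-01  1.20000e-01] [[-0.2, 0.3], [0.6, 0.2], [-0.0, 1.3], [-0.0, 0.1], [-1.5, -0.5], [0.6, -0.9], [-0.0, 0.1], [-0.8, -0.6], [-0.3, -0.2]]
```

View pics/o0.png

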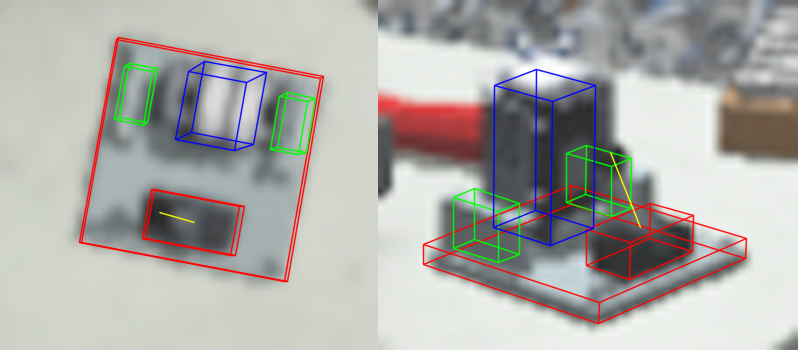

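The overlay matches the plate, walls and housing to about 2–3 mm. The barrel base is at (470,-161) with yaw -0.217. I turn the tool to the base axes, so tool x = -base x and tool y = base y. Then I travel over with the fingers shut.

Call:
move_arm(motion=[{"az":-0.67,"grip":0},{"az":-0.66,"grip":0},{"tx":-0.5,"ty":-1,"grip":0},{"tx":-0.5,"ty":-1,"grip":0},{"tx":-0.5,"ty":-1,"grip":0},{"tx":-0.5,"ty":-1,"grip":0},{"tx":-0.5,"ty":-1,"grip":0},{"tx":-0.5,"ty":-1,"grip":0},{"tx":-0.5,"ty":-1,"grip":0},{"tx":-0.5,"ty":-1,"grip":0},{"tx":-0.5,"ty":-1,"grip":0},{"tx":-0.5,"ty":-1,"grip":0},{"tx":-0.5,"ty":-1,"grip":0},{"tx":-0.5,"ty":-1,"grip":0},{"tx":-0.5,"ty":-1,"grip":0},{"tx":-0.5,"ty":-1,"grip":0},{"ty":-1,"grip":0},{"ty":-1,"grip":0},{"ty":-1,"grip":0}])

```text
invalid input
```

```bash
cat >> h.py <<'E'
def rel(p,s):
    v=np.array(s["eef_pos"][:2])-p[:2]; c,n=np.cos(p[2]),np.sin(p[2]); yaw=s["orientation"][2]
    print("base-frame tcp",np.round([c*v[0]+n*v[1],-n*v[0]+c*v[1],s["eef_pos"][2]],1),"rpy",np.round(s["orientation"],3),"yaw err deg",round(np.degrees(yaw-(np.pi+p[2])),2),"F",np.round(s["ft_force"],1),"gap",round(s["finger_gap"],1),"t",round(s["t"],2))
E
python3 -c "
from h import *; from plant import r
rel(np.load('p0.npy'),r.read_state())"
```

```text
base-frame tcp [-327.5  761.3  217.9] rpy [-3.14   0.     2.693] yaw err deg -13.29 F [-0.4 -0.2  0.2] gap 92.9 t 0.1
```

Call:
move_arm(motion=[{"tx":0,"ty":0,"tz":0,"ax":0,"ay":0,"az":-0.67,"grip":0},{"tx":0,"ty":0,"tz":0,"ax":0,"ay":0,"az":-0.66,"grip":0}], newtons=20)

```text
t: 0.35
eef_pos: [314.4, 653.0, 218.1]
orientation: [-3.141, -0.0, 2.929]
ft_force: [-0.1, 0.2, 0.2]
finger_gap: 77.3
grasp_force: 0.0
```

Call:
move_arm(motion=[{"tx":-0.5,"ty":-1,"tz":0,"ax":0,"ay":0,"az":0,"grip":0},{"tx":-0.5,"ty":-1,"tz":0,"ax":0,"ay":0,"az":0,"grip":0},{"tx":-0.5,"ty":-1,"tz":0,"ax":0,"ay":0,"az":0,"grip":0},{"tx":-0.5,"ty":-1,"tz":0,"ax":0,"ay":0,"az":0,"grip":0},{"tx":-0.5,"ty":-1,"tz":0,"ax":0,"ay":0,"az":0,"grip":0},{"tx":-0.5,"ty":-1,"tz":0,"ax":0,"ay":0,"az":0,"grip":0},{"tx":-0.5,"ty":-1,"tz":0,"ax":0,"ay":0,"az":0,"grip":0},{"tx":-0.5,"ty":-1,"tz":0,"ax":0,"ay":0,"az":0,"grip":0},{"tx":-0.5,"ty":-1,"tz":0,"ax":0,"ay":0,"az":0,"grip":0},{"tx":-0.5,"ty":-1,"tz":0,"ax":0,"ay":0,"az":0,"grip":0},{"tx":-0.5,"ty":-1,"tz":0,"ax":0,"ay":0,"az":0,"grip":0},{"tx":-0.5,"ty":-1,"tz":0,"ax":0,"ay":0,"az":0,"grip":0},{"tx":-0.5,"ty":-1,"tz":0,"ax":0,"ay":0,"az":0,"grip":0},{"tx":-0.5,"ty":-1,"tz":0,"ax":0,"ay":0,"az":0,"grip":0},{"tx":0,"ty":-1,"tz":0,"ax":0,"ay":0,"az":0,"grip":0},{"tx":0,"ty":-1,"tz":0,"ax":0,"ay":0,"az":0,"grip":0},{"tx":0,"ty":-1,"tz":0,"ax":0,"ay":0,"az":0,"grip":0},{"tx":0,"ty":0,"tz":0,"ax":0,"ay":0,"az":0,"grip":0}], newtons=20)

```text
t: 2.6
eef_pos: [440.8, -73.7, 218.6]
orientation: [-3.141, -0.0, 2.92]
ft_force: [0.4, -0.7, 0.2]
finger_gap: 0.1
grasp_force: 0.0
```

```bash
python3 -c "
from h import *; from plant import r
rel(np.load('p0.npy'),r.read_state())"
```

```text
base-frame tcp [-47.8  79.  218.6] rpy [-3.141 -0.     2.92 ] yaw err deg -0.27 F [ 0.4 -0.7  0.2] gap 0.1 t 2.6
```

Call:
move_arm(motion=[{"tx":0,"ty":0,"tz":1,"ax":0,"ay":0,"az":0,"grip":0},{"tx":-0.04,"ty":0,"tz":1,"ax":0,"ay":0,"az":0,"grip":0},{"tx":0,"ty":0,"tz":1,"ax":0,"ay":0,"az":0,"grip":0},{"tx":0,"ty":0,"tz":1,"ax":0,"ay":0,"az":0,"grip":0},{"tx":0,"ty":0,"tz":0.4,"ax":0,"ay":0,"az":0,"grip":0},{"tx":0,"ty":-0.5,"tz":0,"ax":0,"ay":0,"az":0,"grip":0},{"tx":0,"ty":0,"tz":0,"ax":0,"ay":0,"az":0,"grip":0}], newtons=20)

```text
t: 3.48
eef_pos: [439.0, -91.0, 42.2]
orientation: [-3.142, -0.001, 2.924]
ft_force: [0.6, 0.7, -0.1]
finger_gap: 0.3
grasp_force: 0.0
```

```bash
cat > look.py <<'E'
from h import *; from plant import r; import sys
p=np.load('p0.npy'); tag=sys.argv[1]; q=float(sys.argv[2]); s=r.read_state(); rel(p,s)
o=[]
for n,x,y,w,h in(("top",345,180,64,60),("side",330,155,64,76)):
    c=r.get_image(n); im=cv2.resize(np.ascontiguousarray(c["image"][y:y+h,x:x+w,::-1]),(w*6,h*6),interpolation=cv2.INTER_CUBIC)
    k=(proj(c,s["eef_pos"])[0]-[x,y]+.5)*6; cv2.drawMarker(im,(int(k[0]),int(k[1])),(255,0,255),0,12,1)
    o.append(cv2.copyMakeBorder(im,0,(76-h)*6,0,0,0))
cv2.imwrite(f"pics/{tag}.png",np.hstack(o))
E
python3 look.py a1 0.1
```

```text
base-frame tcp [-45.9  61.7  42.2] rpy [-3.142e+00 -1.000e-03  2.924e+00] yaw err deg -0.05 F [ 0.6  0.7 -0.1] gap 0.3 t 3.48
```

View pics/a1.png

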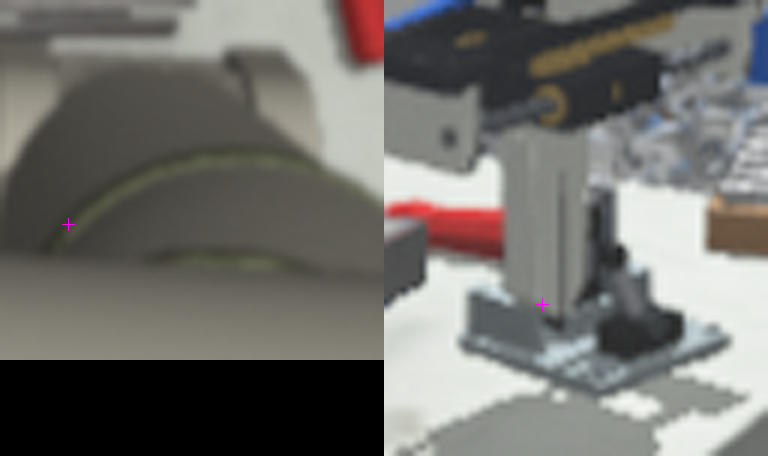

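The side view shows the closed fingers just left of the black lever ball at (612,255). The TCP mark is about 1 px off, which is within calibration. Now I push right.

Call:
move_arm(motion=[{"tx":0,"ty":-0.25,"tz":0,"ax":0,"ay":0,"az":0,"grip":0},{"tx":0,"ty":-0.25,"tz":0,"ax":0,"ay":0,"az":0,"grip":0},{"tx":0,"ty":-0.25,"tz":0,"ax":0,"ay":0,"az":0,"grip":0},{"tx":0,"ty":-0.25,"tz":0,"ax":0,"ay":0,"az":0,"grip":0},{"tx":0,"ty":-0.25,"tz":0,"ax":0,"ay":0,"az":0,"grip":0},{"tx":0,"ty":-0.1,"tz":0,"ax":0,"ay":0,"az":0,"grip":0}], newtons=20)

```text
t: 4.32
eef_pos: [427.0, -144.6, 42.5]
orientation: [-3.141, -0.0, 2.924]
ft_force: [0.5, 2.3, -0.8]
finger_gap: 0.3
grasp_force: 0.9
```

```bash
python3 -c "
from h import *; from plant import r
rel(np.load('p0.npy'),r.read_state())"
```

```text
base-frame tcp [-46.    6.8  42.5] rpy [-3.141 -0.     2.924] yaw err deg -0.06 F [ 0.5  2.3 -0.8] gap 0.3 t 4.33
```

Call:
move_arm(motion=[{"tx":0,"ty":-0.08,"tz":0,"ax":0,"ay":0,"az":0,"grip":0},{"tx":0,"ty":0,"tz":0,"ax":0,"ay":0,"az":0,"grip":0}], newtons=20)

```text
t: 4.58
eef_pos: [426.7, -147.1, 42.6]
orientation: [-3.141, -0.0, 2.925]
ft_force: [0.4, 0.5, 0.8]
finger_gap: 0.6
grasp_force: 0.0
```

Call:
move_arm(motion=[{"tx":0,"ty":-0.08,"tz":0,"ax":0,"ay":0,"az":0,"grip":0},{"tx":0,"ty":0,"tz":0,"ax":0,"ay":0,"az":0,"grip":0}], newtons=20)

```text
t: 4.82
eef_pos: [426.1, -150.0, 42.6]
orientation: [-3.142, 0.0, 2.925]
ft_force: [0.4, 1.6, -0.5]
finger_gap: 0.6
grasp_force: 0.4
```

Call:
move_arm(motion=[{"tx":0,"ty":-0.06,"tz":0,"ax":0,"ay":0,"az":0,"grip":0},{"tx":0,"ty":0,"tz":0,"ax":0,"ay":0,"az":0,"grip":0}], newtons=20)

```text
t: 5.08
eef_pos: [426.0, -150.8, 42.6]
orientation: [3.14, -0.0, 2.927]
ft_force: [0.6, 8.5, -0.7]
finger_gap: 0.0
grasp_force: 4.2
```

Call:
move_arm(motion=[{"tx":0,"ty":-0.06,"tz":0,"ax":0,"ay":0,"az":0,"grip":0},{"tx":0,"ty":0,"tz":0,"ax":0,"ay":0,"az":0,"grip":0}], newtons=20)

```text
t: 5.32
eef_pos: [425.9, -151.2, 42.6]
orientation: [3.138, -0.0, 2.93]
ft_force: [3.1, 17.2, 0.8]
finger_gap: 0.2
grasp_force: 8.7
```

```bash
python3 look.py a2 1.2
```

```text
base-frame tcp [-45.7   0.1  42.6] rpy [ 3.138 -0.     2.93 ] yaw err deg 0.29 F [ 3.1 17.2  0.8] gap 0.2 t 5.33
```

View pics/a2.png

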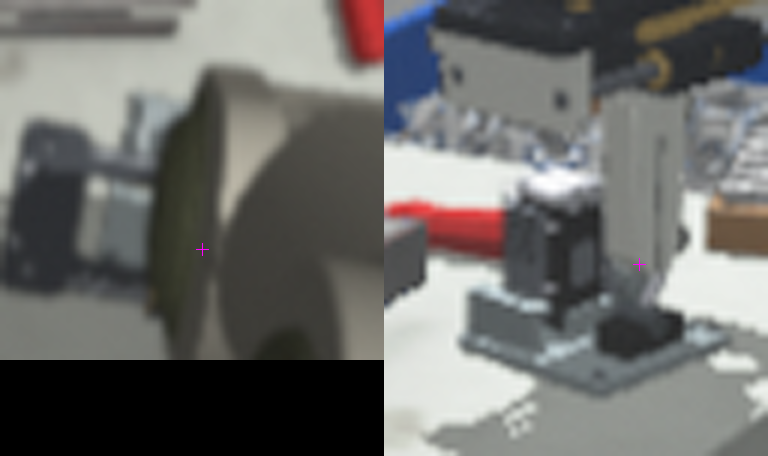

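The side view shows the lever leaning right behind the finger, with its ball at (680,238), and the force has risen to 17 N at the stop. It is fully over. I back off, rise, open and go above the carrier.

Call:
move_arm(motion=[{"tx":0,"ty":0.5,"tz":0,"ax":0,"ay":0,"az":0,"grip":0},{"tx":0,"ty":0,"tz":-1,"ax":0,"ay":0,"az":0,"grip":0},{"tx":0,"ty":0,"tz":-1,"ax":0,"ay":0,"az":0,"grip":0},{"tx":-0.6,"ty":-0.2,"tz":-0.2,"ax":0,"ay":0,"az":0,"grip":100},{"tx":-0.55,"ty":-0.2,"tz":0,"ax":0,"ay":0,"az":0,"grip":100},{"tx":0,"ty":0,"tz":0,"ax":0,"ay":0,"az":0,"grip":100},{"tx":0,"ty":0,"tz":0,"ax":0,"ay":0,"az":0,"grip":100},{"tx":0,"ty":0,"tz":0,"ax":0,"ay":0,"az":0,"grip":100}], newtons=20)

```text
t: 6.42
eef_pos: [469.9, -160.2, 130.4]
orientation: [3.142, -0.001, 2.925]
ft_force: [-0.9, -0.9, 0.1]
finger_gap: 46.0
grasp_force: 0.0
```

```bash
python3 look.py a3 1.2
```

```text
base-frame tcp [ -0.8   0.8 130.4] rpy [ 3.142e+00 -1.000e-03  2.925e+00] yaw err deg 0.02 F [-0.9 -0.9  0.1] gap 46.0 t 6.42
```

View pics/a3.png

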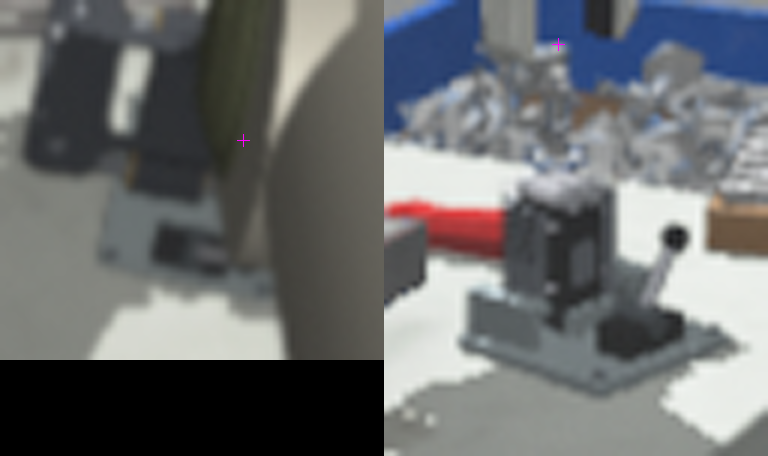

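The lever now leans right, with its ball at (675,238), and stays there. The fingers finish opening and then I descend so the grasp point is 54 mm above the bench.

Call:
move_arm(motion=[{"tx":0,"ty":0,"tz":0,"ax":0,"ay":0,"az":0,"grip":100},{"tx":0,"ty":0,"tz":0,"ax":0,"ay":0,"az":0,"grip":100},{"tx":0,"ty":0,"tz":0,"ax":0,"ay":0,"az":0,"grip":100},{"tx":0,"ty":0,"tz":0,"ax":0,"ay":0,"az":0,"grip":100},{"tx":0,"ty":0,"tz":0.7,"ax":0,"ay":0,"az":0,"grip":100},{"tx":0,"ty":0,"tz":0.7,"ax":0,"ay":0,"az":0,"grip":100},{"tx":0,"ty":0,"tz":0.6,"ax":0,"ay":0,"az":0,"grip":100},{"tx":0,"ty":0,"tz":0.38,"ax":0,"ay":0,"az":0,"grip":100},{"tx":0,"ty":0,"tz":0,"ax":0,"ay":0,"az":0,"grip":60},{"tx":0,"ty":0,"tz":0,"ax":0,"ay":0,"az":0,"grip":60}], newtons=20)

```text
t: 7.78
eef_pos: [471.1, -160.7, 36.0]
orientation: [-3.142, 0.001, 2.925]
ft_force: [0.2, -0.0, 0.4]
finger_gap: 77.4
grasp_force: 0.0
```

```bash
python3 look.py a4 1.2
```

```text
base-frame tcp [ 0.6  0.5 36. ] rpy [-3.142e+00  1.000e-03  2.925e+00] yaw err deg 0.0 F [ 0.2 -0.   0.4] gap 77.4 t 7.78
```

View pics/a4.png

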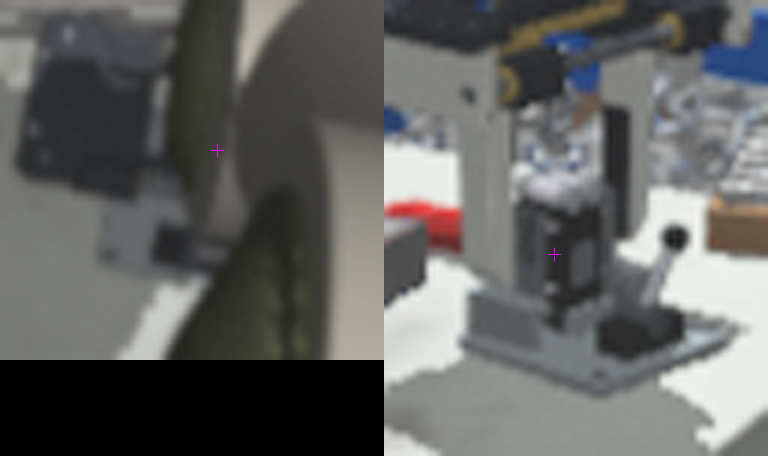

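The fingers straddle the carrier on both catches, above the side walls. I close gently and read the side force.

Call:
move_arm(motion=[{"tx":0,"ty":0,"tz":0,"ax":0,"ay":0,"az":0,"grip":0},{"tx":0,"ty":0,"tz":0,"ax":0,"ay":0,"az":0,"grip":0},{"tx":0,"ty":0,"tz":0,"ax":0,"ay":0,"az":0,"grip":0},{"tx":0,"ty":0,"tz":0,"ax":0,"ay":0,"az":0,"grip":0},{"tx":0,"ty":0,"tz":0,"ax":0,"ay":0,"az":0,"grip":0},{"tx":0,"ty":0,"tz":0,"ax":0,"ay":0,"az":0,"grip":0}], newtons=12)

```text
t: 8.62
eef_pos: [471.1, -160.9, 35.7]
orientation: [-3.141, 0.001, 2.925]
ft_force: [-0.6, -0.9, 5.9]
finger_gap: 34.5
grasp_force: 11.9
```

The gap is 34.5 mm, so both catches are fully in, and the side force is small. I firm up the grip and draw straight up.

Call:
move_arm(motion=[{"tx":0,"ty":0,"tz":0,"ax":0,"ay":0,"az":0,"grip":0},{"tx":0,"ty":0,"tz":0,"ax":0,"ay":0,"az":0,"grip":0},{"tx":0,"ty":0,"tz":-0.1,"ax":0,"ay":0,"az":0,"grip":0},{"tx":0,"ty":0,"tz":-0.1,"ax":0,"ay":0,"az":0,"grip":0},{"tx":0,"ty":0,"tz":-0.1,"ax":0,"ay":0,"az":0,"grip":0}], newtons=25)

```text
t: 9.25
eef_pos: [470.8, -160.5, 47.6]
orientation: [3.142, -0.0, 2.925]
ft_force: [0.2, -0.4, -2.3]
finger_gap: 33.2
grasp_force: 24.8
```

Call:
move_arm(motion=[{"tx":0,"ty":0,"tz":-0.2,"ax":0,"ay":0,"az":0,"grip":0},{"tx":0,"ty":0,"tz":-0.3,"ax":0,"ay":0,"az":0,"grip":0},{"tx":0,"ty":0,"tz":-0.4,"ax":0,"ay":0,"az":0,"grip":0},{"tx":0,"ty":0,"tz":-0.4,"ax":0,"ay":0,"az":0,"grip":0},{"tx":0,"ty":0,"tz":-0.4,"ax":0,"ay":0,"az":0,"grip":0},{"tx":0,"ty":0,"tz":-0.4,"ax":0,"ay":0,"az":0,"grip":0},{"tx":0,"ty":0,"tz":-0.4,"ax":0,"ay":0,"az":0,"grip":0},{"tx":0,"ty":0,"tz":-0.3,"ax":0,"ay":0,"az":0,"grip":0},{"tx":0,"ty":0,"tz":-0.15,"ax":0,"ay":0,"az":0,"grip":0},{"tx":0,"ty":0,"tz":0,"ax":0,"ay":0,"az":0,"grip":0},{"tx":0,"ty":0,"tz":0,"ax":0,"ay":0,"az":0,"grip":0},{"tx":0,"ty":0,"tz":0,"ax":0,"ay":0,"az":0,"grip":0},{"tx":0,"ty":0,"tz":0,"ax":0,"ay":0,"az":0,"grip":0}], newtons=25)

```text
t: 10.88
eef_pos: [470.7, -160.6, 165.1]
orientation: [3.142, -0.001, 2.925]
ft_force: [-0.0, -0.2, -2.2]
finger_gap: 33.3
grasp_force: 24.8
```

Run:
```python
from h import *; from plant import r
rel(np.load('p0.npy'),r.read_state())
c=r.get_image("side"); im=c["image"][80:300,220:420,::-1]
cv2.imwrite("pics/a5.png",cv2.resize(im,(545,600),interpolation=cv2.INTER_CUBIC))
```

```text
base-frame tcp [1.000e-01 6.000e-01 1.651e+02] rpy [ 3.142e+00 -1.000e-03  2.925e+00] yaw err deg 0.01 F [-0.  -0.2 -2.2] gap 33.3 t 10.88
```

View pics/a5.png

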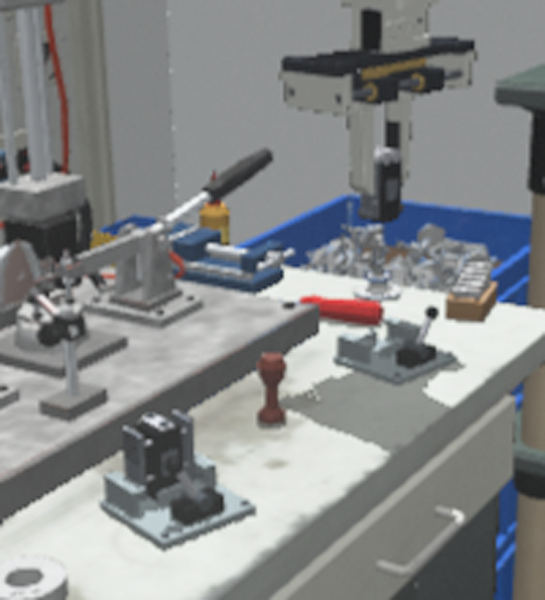

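The carrier hangs upright in the fingers at (380,185) with its underside about 137 mm up. The base is empty with its lever thrown at (430,313), and the other base and the stamp look untouched. I'm handing in.

```bash
python3 -c "
from plant import r
print(r.finish_job())"
```

```text
the job is handed in; nothing more can be done
None
```

I threw the barrel base's lever fully right, then unlatched the carrier and drew it straight up; it is held upright and still by its catches, its underside about 137 mm above the bench, and the job was handed in at about 11 s with the other base looking undisturbed.

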